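# Clip the washed scraper in front of the vent fan and hold the fan switch

### The job

Dry the washed red scraper: lift it off its blue rest and push its steel rod down past the blue sprung jaws into both fork clips in front of the vent fan, fully down with both jaws closed over it (the blade may point either way), and let go of it. Then press the chrome spring-return fan lever down with the fingertips until it is level, never down to its lower stop, keep it level for three seconds and finish while still holding it there: do not let go of the lever at the end. Leave the mortar, spice jar, scoop and dish where they stand.

Things in the scene. Friction and masses are not known exactly. Their poses are not given: they have to be found in the camera images.
- scraper_mid (a point): middle of the scraper's straight steel rod, on its axis. The rod is 16 mm thick, 150 mm long, along this frame's x; a flat red blade (46 mm wide, 8 mm thick) continues it from +66 to +130 mm, a red ball of 22 mm ends it at -80 mm. About 110 g, balanced near the middle. It starts level on the rest, axis 35 mm above the sill, free of the saddles for 40 mm either side of the rest's centre.
- rest: fixed blue glazed rest, base 130 x 70 x 8 mm, origin on the sill under its centre; the rod starts along its x in two saddles 37 mm tall to the top of their cheeks, at -48 and +48 mm along x, each 14 mm long
- clip_seat (a point): where the middle of the rod belongs: half-way between the two fork clips, on the seated rod's axis, 45 mm above the sill. The seated rod lies along this frame's y (either way round); z is up. The forks stand at y = -44 and +44 mm, each 14 mm long; the 74 mm between them is free down to the 8 mm base plate. The rod goes in straight down from above.
- dock: fixed drying dock with vent fan, axes as clip_seat, origin on the sill below it. Each fork: white fixed prong on the +x side, flared, top 71 mm above the sill; blue jaw on the -x side, its round nose (top 62 mm up) reaching over the rod, which gives way 4 mm (5 to 12 N for both together) and springs back. White fan housing, 93 mm tall, starts 97 mm from the origin towards +x
- jaw_left (a joint): sprung blue jaw of the fork at y = +44 mm of clip_seat: 0 rad closed, grows to 0.12 or so as the rod passes, and springs back
- jaw_right (a joint): the same for the fork at y = -44 mm
- lever_pad (a point): centre of the top face of the flat chrome pad at the free end of the fan lever (32 mm along the lever, 40 mm across, 8 mm thick), 70 mm from the hinge axis, which lies on this frame's +x side 85 mm above the sill. At rest the lever slopes up 25 degrees (0.436 rad) to the pad
- switch_level (a point): fixed point where the centre of the pad's top face is when the lever is level, 89 mm above the sill; +x points from here along the lever to the hinge (70 mm away). The grey switch box, 75 x 75 mm and 70 mm tall, starts 50 mm on that side, with steel ears to 100 mm above the sill about the hinge
- vent_lever (a joint): fan lever: 0 rad at rest (pad up), 0.436 rad level (the wanted place), 0.872 rad at the lower stop (not allowed). Pressed down; the spring pushes back with about 5.5 N at the pad when level, and returns the lever when let go
- mortar: dark volcanic stone mortar, round, 116 mm across the rim, 75 mm tall; stays where it is; origin under its centre
- spice_jar: amber glass spice jar with a black cap, 52 mm across, 100 mm tall; stays where it is; origin under its centre
- scoop: stainless measuring scoop, cup 44 mm across and 28 mm tall (origin under the cup), flat handle reaching 89 mm along its +y; stays where it is
- dish: small terracotta dish, 84 mm across, 25 mm tall; stays where it is; origin under its centre
Not all that is in view belongs to the job. There is more than one size of the part that bears scraper_mid; the job needs the middle-sized.

How it is judged:
On the way, in this order (a step that is already met when the one before it is completed fails the run):
1. the scraper's rod sits in both fork clips with the jaws closed, and is let go (x of scraper_mid in the frame of clip_seat between -0.005 and 0.005 m and y of scraper_mid in the frame of clip_seat between -0.02 and 0.02 m and z of scraper_mid in the frame of clip_seat between -0.004 and 0.004 m and angle between the x axis of scraper_mid and the y axis of clip_seat, either way round below 0.1 rad and value of joint each of jaw_left, jaw_right below 0.06 rad and contact force between the fingers and scraper below 0.2 N), for 0.2 s.
2. the fan lever is held level by the fingers for three seconds (value of joint vent_lever between 0.306 and 0.566 rad and contact force between the fingers and vent_lever above 1 N), for 2.8 s.
At the end, for the whole second after the job is handed in: The rod's middle is within 5 mm across, 4 mm in height and 20 mm along of clip_seat, parallel within 0.1 rad, both jaws below 0.06 rad, scraper untouched and at rest; the lever is still held by the fingers (over 1 N) at 0.436 rad within 0.13, not moving (all of step 1 and all of step 2 and velocity of joint vent_lever between -0.1 and 0.1 rad/s and linear speed of scraper below 0.02 m/s); the arm keeps its last pose, push and grip.
It fails at once if the fan lever is pushed to its lower stop (value of joint vent_lever above 0.82 rad).
It fails at once if the mortar is moved (distance of mortar from where it was at the start of the episode above 0.03 m).
It fails at once if the spice jar is moved (distance of spice_jar from where it was at the start of the episode above 0.03 m).
It fails at once if the scoop is moved (distance of scoop from where it was at the start of the episode above 0.03 m).
It fails at once if the dish is moved (distance of dish from where it was at the start of the episode above 0.03 m).
It also fails if it takes over 58 s, if anything falls off the work surface, if the arm or the gripper's body presses on something with over 40 N, if the wrist force passes 120 N, or if a joint passes its speed limit or range.

### The arm

A 6-joint arm with a two-finger parallel gripper is mounted at the origin on the work surface. World frame = base frame: x ahead of the robot, y to its left, z up, the work surface at z = 0. Lengths are in m, angles in rad, forces in N, time in s.
With the tool pointing down it reaches from about 0.275 to 1 m from the base axis. Payload 8.4 kg.
Tool frame: the origin (TCP) lies on the centre line of the jaws, within the pads' length; the fingertips stand 17 mm ahead of it and the grasp point (between the pads) lies 2 mm behind it (bot.tcp_to_tips is the z of the fingertips in the tool frame, in m); z points along the fingers, y is the line along which they close (so a half turn about z gives the same grasp; the last joint's range is limited). The gripper opens to 85 mm and grips with 20 to 120 N. Pads are 22 mm wide; open, the fingers measure 114 mm over their backs; the gripper's body (76 mm by 85 mm) begins 54 mm behind the grasp point. The pads swing forward as they close: fully open they stand 13 mm farther back than shut.
Start: joints at [1.259, 0.353, 1.633, -0, 1.155, -0.002], TCP at [0.191, 0.595, 0.248] pointing down, gripper open.
Joint ranges: [-2.63, 2.63], [-0.92, 2.1], [0.06, 2.66], [-1.3, 4.44], [0, 2.69], [-3.02, 3.02]. Speed limits (rad/s): [2.22, 2.22, 2.79, 3.14, 3.14, 3.14].

### API

Orientations are given as a unit quaternion [x, y, z, w].
In Python, from workcell import bot, hand, kinematics, get_obs, vision, hand_in gives the robot as it stands. The module is installed in compiled form; this text tells all that it offers. Calls block until the motion is done:
- bot.reach(position, orientation): joint-space move of the TCP to a pose.
- bot.servo_line(position, ori=None, velocity=0.15): straight line of the TCP; ori=None keeps the orientation; velocity is the mean speed in m/s.
- bot.goto_joints(angles): joint-space move.
- hand.move_gripper(opening, strength=None): finger opening in m; strength is the grip in N (None keeps the last); returns when the fingers have stopped.
- bot.dwell(seconds).
- kinematics.solve_ik(position, orientation): joint angles nearest the present ones, or None.
- get_obs(): the state.
- vision.read_camera(name): name is "side" or "top"; returns a dict with "frame" (400x640x3 uint8, red, green, blue), "intrinsics" (3x3 intrinsics, pixels), "view" (4x4, takes a point from world to camera coordinates). Camera axes: x right, y down, z forward; pixel columns grow to the right and rows downward; lengths in m; the calibration is good to about 2 mm. A picture is of the moment at which its call begins. There is no depth.
A pose or a line that the arm cannot do raises bot.IKError and nothing moves.
- hand_in(): hands the job in; it is judged then, once.
The state is a dict: "time_s": time; "joint_pos": joint angles; "joint_vel": joint speeds; "joint_efforts": joint torques, N m; "position": TCP position; "orientation": TCP orientation; "wrist_force": force on the tool from outside, world axes, zero at the start; "ft_torque": the same for the moment, N m; "gripper_width": finger opening in m; "grip_force": force on a finger pad.
Only numpy, scipy, OpenCV 4.12 (cv2) and the standard library are available. Lean on these libraries where they do the work, as an engineer would, in place of code of your own. Each camera call takes 0.05 s, during which the arm holds its last target. There are 200 camera calls.

## Working session

There is one attempt and no reset: what is moved stays moved. The work goes in short steps, each a Python script; the robot and the scene stay as the last script left them, time stands still between calls to the robot, and variables do not carry over. Pictures are saved under pics/ and viewed, at most 10 in all, crops included, and the job is handed in when it is done.

```bash
mkdir -p pics; python3 - <<'E'
from workcell import *
import cv2,numpy as np
np.set_printoptions(precision=4,suppress=True)
for n in("top","side"):
    c=vision.read_camera(n); cv2.imwrite(f"pics/{n}0.png",c["frame"][:,:,::-1]); print(n,c["intrinsics"],c["view"])
    np.savez(f"{n}0.npz",**c)
print(get_obs(), bot.tcp_to_tips)
E
```

```text
top [[416.349    0.     315.387 ]
 [  0.     416.349  201.4471]
 [  0.       0.       1.    ]] [[-0.0039 -1.     -0.006   0.0126]
 [-0.9969  0.0044 -0.0783  0.5734]
 [ 0.0783  0.0057 -0.9969  1.1635]
 [ 0.      0.      0.      1.    ]]
side [[472.5959   0.     321.3579]
 [  0.     472.5959 208.9148]
 [  0.       0.       1.    ]] [[ 0.9022 -0.431  -0.0137 -0.5064]
 [-0.3304 -0.6705 -0.6643  0.2445]
 [ 0.2772  0.6039 -0.7473  1.3863]
 [ 0.      0.      0.      1.    ]]
{'time_s': 0.1, 'joint_pos': array([ 1.2586,  0.3536,  1.634 , -0.    ,  1.1552, -0.0024]), 'joint_vel': array([ 0.0002, -0.0005, -0.0015,  0.0002, -0.001 ,  0.001 ]), 'joint_efforts': array([  0.0008, -60.6361, -34.2818,   0.    ,   0.0041,  -0.    ]), 'position': array([0.1904, 0.5949, 0.2476]), 'orientation': array([ 0.1543,  0.988 , -0.0006, -0.0001]), 'wrist_force': array([0.3685, 0.6273, 0.2741]), 'ft_torque': array([ 0.0403, -0.0021, -0.0261]), 'grip_force': 0.0, 'gripper_width': 0.08532959219117804} 0.017
```

View pics/top0.png

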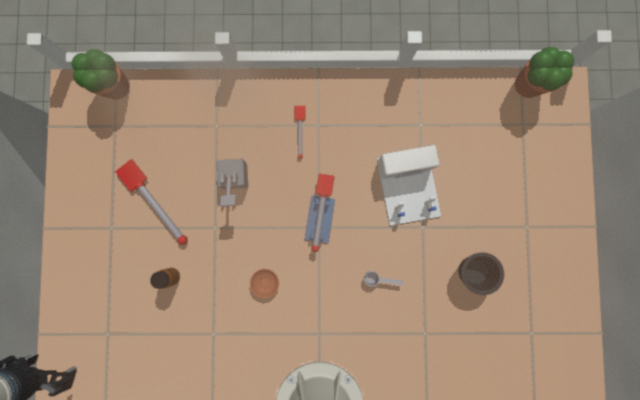

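View pics/side0.png

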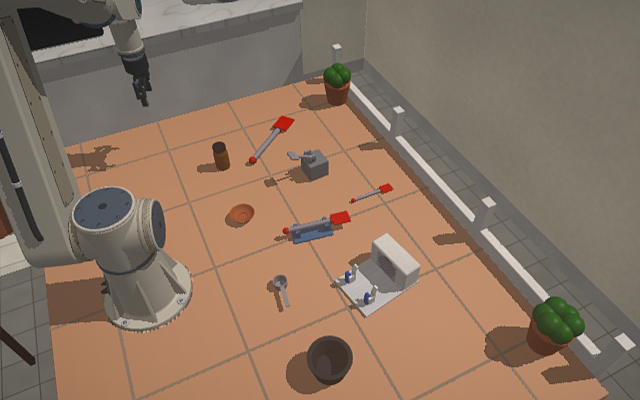

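The top view shows the scraper on its rest at about (320,212), with the dock at (410,190) and its forks at (400,215) and (432,210). The switch box is at (231,172) and the lever pad at (228,200). I need enlarged crops for exact pixels.

```bash
cat > u.py <<'E'
import numpy as np,cv2
np.set_printoptions(precision=4,suppress=True)
def load(n): return dict(np.load(n+".npz"))
def ray(c,p):
    R=c["view"][:3,:3];t=c["view"][:3,3]
    d=R.T@np.linalg.solve(c["intrinsics"],[p[0],p[1],1.]); return -R.T@t,d
def plane(c,p,z):
    o,d=ray(c,p); return o+d*(z-o[2])/d[2]
def tri(c1,p1,c2,p2):
    P=[c["intrinsics"]@c["view"][:3] for c in(c1,c2)]
    X=cv2.triangulatePoints(P[0],P[1],np.float64(p1),np.float64(p2))[:,0]; return X[:3]/X[3]
def proj(c,X):
    q=c["intrinsics"]@(c["view"][:3,:3]@np.asarray(X)+c["view"][:3,3]); return q[:2]/q[2]
def crop(c,x,y,w,h,s):
    im=cv2.resize(c["frame"][y:y+h,x:x+w,::-1],None,fx=s,fy=s,interpolation=cv2.INTER_CUBIC)
    for k in range(0,w,10): cv2.putText(im,str(x+k),(k*s,8),0,.3,(0,0,0),1);cv2.line(im,(k*s,10),(k*s,14),(0,0,0),1)
    for k in range(10,h,10): cv2.putText(im,str(y+k),(0,k*s+3),0,.3,(0,0,0),1);cv2.line(im,(20,k*s),(24,k*s),(0,0,0),1)
    return im
E
python3 - <<'E'
from u import *
T,S=load("top0"),load("side0")
cv2.imwrite("pics/a.png",np.hstack([crop(T,370,140,78,90,6),crop(T,208,150,50,90,6)]))
cv2.imwrite("pics/b.png",np.hstack([crop(S,335,228,90,90,5),crop(S,280,140,60,90,5)]))
for n,c in(("T",T),("S",S)):
    hsv=cv2.cvtColor(c["frame"],cv2.COLOR_RGB2HSV); 
    for nm,m in(("red",((hsv[...,0]<6)|(hsv[...,0]>174))&(hsv[...,1]>170)&(hsv[...,2]>90)),("blue",(hsv[...,0]>100)&(hsv[...,0]<130)&(hsv[...,1]>70)&(hsv[...,2]>50))):
        k,l,st,ce=cv2.connectedComponentsWithStats(m.astype(np.uint8))
        for i in range(1,k):
            if st[i,4]>=6: print(n,nm,st[i],ce[i])
E
```

```text
T red [117 162  23  29 376] [128.7686 175.6543]
T blue [429 207   7   3  15] [432.5333 208.1333]
T blue [399 213   5   3  12] [401.1667 214.    ]
S red [273 116  21  15 193] [283.2591 122.7927]
S red [249 157   7   7  39] [252.1282 159.8462]
S red [379 184  14   9  84] [385.5119 187.869 ]
S red [351 198   4   4  11] [352.8182 199.8182]
S red [330 211  21  14 200] [339.745 217.535]
S red [283 228   6   6  30] [285.3333 230.5667]
S blue [325 223   4   4   9] [326.3333 224.4444]
S blue [294 229  39  15 245] [312.0694 235.4327]
S blue [296 231   4   3   8] [297.125 231.625]
S blue [345 271   6  12  47] [346.8511 276.3191]
S blue [364 292   6  12  48] [366.2083 297.7292]
```

View pics/a.png

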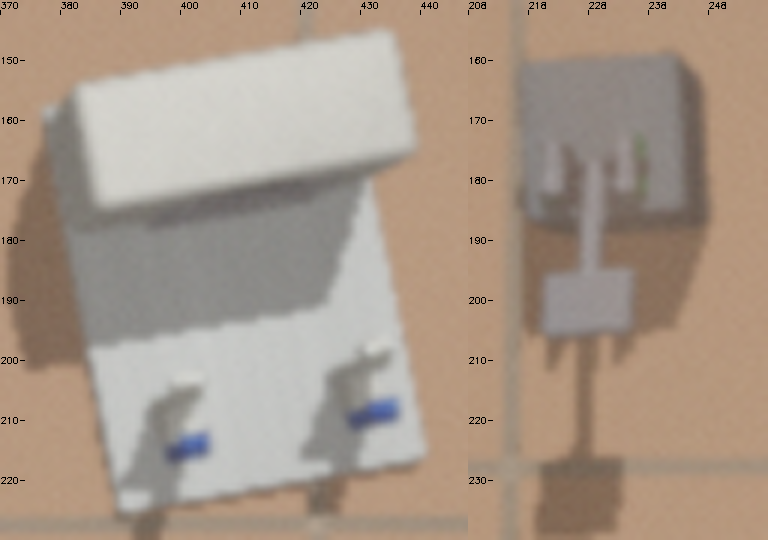

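View pics/b.png

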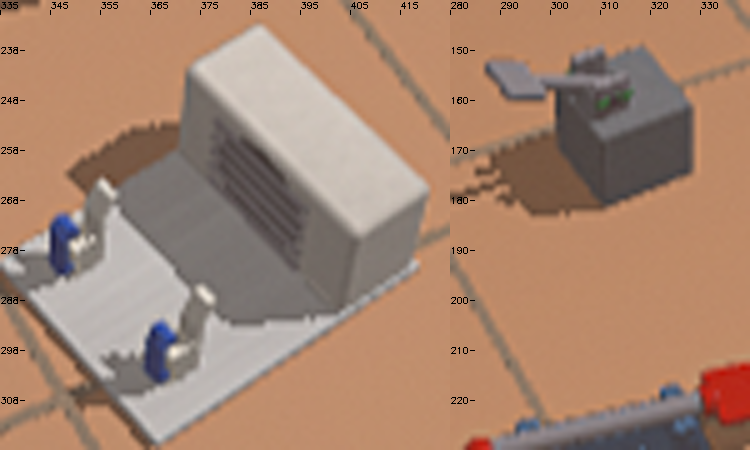

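Crop a.png: the housing's front top edge runs from (387.5,174.5) to (439.2,165), and its back top edge from (383,154.5) to (435.5,145). The prong tops are near (401,203) and (433,198), and the jaws at (401.3,214) and (432.4,208.4). The lever pad is at (228,200) with its arm going up to (228.8,177). Crop b.png shows the same forks and lever from the side.

```bash
python3 - <<'E'
from u import *
T,S=load("top0"),load("side0")
f=T["frame"].astype(int)
m=((f[...,0]>100)&(f[...,1]<0.42*f[...,0])&(f[...,2]<0.42*f[...,0])).astype(np.uint8); m[:,:300]=0
k,l,st,ce=cv2.connectedComponentsWithStats(m)
R=[(st[i],ce[i]) for i in range(1,k) if st[i,4]>5]
for r in R: print(*r)
hs=cv2.cvtColor(T["frame"],cv2.COLOR_RGB2HSV)
mb=((hs[...,0]>95)&(hs[...,0]<130)&(hs[...,1]>45)).astype(np.uint8); mb[:,:300]=0; mb[:,345:]=0
ys,xs=np.nonzero(mb); r=cv2.minAreaRect(np.float32(np.c_[xs,ys])); print("rest rect",r, plane(T,r[0],.004))
print("side: ball,blade",plane(S,(285.3,230.6),.035),plane(S,(339.7,217.5),.035))
E=[plane(T,p,.093) for p in((387.5,174.5),(439.2,165),(383,154.5),(435.5,145))]
print("housing",*E)
d=(E[0]-E[1])/2+(E[2]-E[3])/2; print("dock y yaw",np.degrees(np.arctan2(d[1],d[0])),np.linalg.norm(d))
J=[tri(T,a,S,b) for a,b in(((401.3,214.2),(346.9,276.3)),((432.4,208.4),(366.2,297.7)))]; print("jaws",*J)
Q=[plane(T,p,.071) for p in((401.5,203.2),(433,197.8))]; print("prongs",*Q, np.linalg.norm(Q[0]-Q[1]))
for v in(J[0]-J[1],Q[0]-Q[1]): print(np.degrees(np.arctan2(v[1],v[0])))
y=d/np.linalg.norm(d); x=np.array([y[1],-y[0],0]); mid=(E[0]+E[1])/2
print("seat from housing",mid-.097*x, "jaw mid",(J[0]+J[1])/2,"prong mid",(Q[0]+Q[1])/2)
pad=[plane(T,((px-468)/6+208-.4,py/6+150-.4),z) for px,py,z in((545,272,.125),(633,268,.125),(543,335,.125),(630,333,.125),(588,302,.118))]
print("pad",*pad); a=plane(T,(228.6,177),.091);print("arm",a)
for b in((216.7,160.3),(243,159.2),(216.8,185.5),(245,184.2)):print("box",plane(T,b,.07))
print("pad side", plane(S,(280+66/5,140+80/5),.118))
E
```

```text
[300 107   4  12  41] [301.4634 112.1463]
[323 176  10   8  37] [328.0811 179.1892]
[328 185   4   4   6] [329.3333 186.6667]
rest rect ((319.66217041015625, 219.0270233154297), (21.371868133544922, 41.9217414855957), 9.462321281433105) [ 0.524  -0.0018  0.004 ]
side: ball,blade [0.4411 0.0108 0.035 ] [ 0.6194 -0.0164  0.035 ]
housing [ 0.6398 -0.1845  0.093 ] [ 0.6649 -0.324   0.093 ] [ 0.6943 -0.1733  0.093 ] [ 0.7195 -0.3155  0.093 ]
dock y yaw 100.14053278509435 0.14308839071713703
jaws [ 0.5346 -0.2296  0.041 ] [ 0.5501 -0.3164  0.0418]
prongs [ 0.5638 -0.225   0.071 ] [ 0.5782 -0.3111  0.071 ] 0.08735225998492822
100.11338990654191
99.48923444957866
seat from housing [ 0.5569 -0.2713  0.093 ] jaw mid [ 0.5423 -0.273   0.0414] prong mid [ 0.571 -0.268  0.071]
pad [0.5835 0.2572 0.125 ] [0.5851 0.2189 0.125 ] [0.5561 0.2577 0.125 ] [0.5568 0.2199 0.125 ] [0.571  0.2399 0.118 ]
arm [0.6353 0.2438 0.091 ]
box [0.6848 0.2818 0.07  ]
box [0.6875 0.2092 0.07  ]
box [0.6149 0.2805 0.07  ]
box [0.6181 0.203  0.07  ]
pad side [0.5694 0.234  0.118 ]
```

```bash
cat >> u.py <<'E'
def down(deg):
    a=np.radians(deg/2); return np.array([np.cos(a),np.sin(a),0,0])
E
python3 - <<'E'
from u import *
from workcell import *
q=down(171); p=np.array([.5212,-.0014,0])
hand.move_gripper(.06,60)
bot.reach(p+[0,0,.15],q); bot.servo_line(p+[0,0,.033],velocity=.1)
hand.move_gripper(0,60); o=get_obs(); print(o["gripper_width"],o["grip_force"],o["position"],o["wrist_force"])
bot.servo_line(p+[0,0,.2],velocity=.12)
s=np.array([.557,-.271,0]); q2=down(100)
bot.reach(s+[0,0,.2],q2); bot.servo_line(s+[0,0,.085]); o=get_obs(); print(o["time_s"],o["position"],o["joint_pos"],o["gripper_width"],o["wrist_force"])
for n in("top","side"):
    c=vision.read_camera(n); np.savez(n+"1.npz",**c)
T,S=load("top1"),load("side1")
cv2.imwrite("pics/c.png",np.hstack([crop(T,360,130,75,110,5),crop(S,325,200,85,110,5)]))
E
```

```text
0.013900585226861235 58.37930917739868 [ 0.5214 -0.0014  0.0334] [-1.2038  0.2889  6.2566]
8.2417 [ 0.5577 -0.2711  0.0858] [-0.4548  0.533   1.7634 -0.      0.8439 -0.6299] 0.01414118807702158 [-0.1007 -1.0354 -0.8691]
```

View pics/c.png

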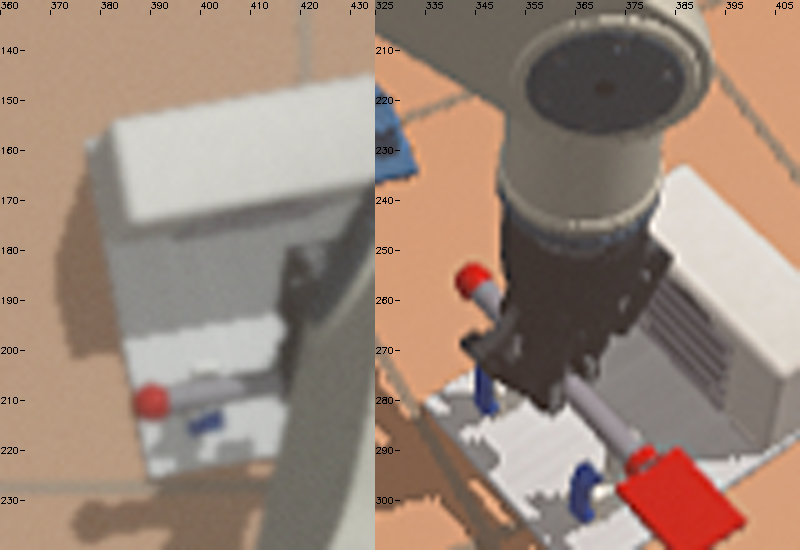

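Picture c.png shows the rod held level above the forks, with its ball at top (390.4,210.4) and side (344.4,256.2). I'll check the ball's position against the expected one, then press down.

```bash
python3 - <<'E'
from u import *
from workcell import *
T,S=load("top1"),load("side1")
print("ball",tri(T,(390,210),S,(344,255.7)),"expected .5438 -.1923 .0875")
s=np.array([.557,-.271,0])
for z in(.065,.055,.050,.046,.0425):
    bot.servo_line(s+[0,0,z],velocity=.04); o=get_obs(); print(z,o["position"],o["wrist_force"],o["ft_torque"],o["gripper_width"])
for n in("top","side"):
    c=vision.read_camera(n); np.savez(n+"2.npz",**c)
T,S=load("top2"),load("side2")
cv2.imwrite("pics/d.png",np.hstack([crop(T,360,150,75,90,5),crop(S,325,220,85,90,5)])); print(o["time_s"])
E
```

```text
ball [ 0.5441 -0.1903  0.0874] expected .5438 -.1923 .0875
0.065 [ 0.557  -0.271   0.0648] [ 0.7222 -0.8034 -1.4686] [-0.035   0.008  -0.0127] 0.014065899456282026
0.055 [ 0.5546 -0.2719  0.0566] [-17.4372  -3.8692  23.4538] [-0.5603  2.5614  0.0528] 0.014509593442645881
0.05 [ 0.554  -0.2719  0.0506] [-14.9308  -7.0048  11.8331] [-0.9143  2.3173  0.0282] 0.014040189351731614
0.046 [ 0.5539 -0.2714  0.0456] [-12.4736  -5.378    4.687 ] [-0.9006  1.898   0.0254] 0.013981133946768557
0.0425 [ 0.5539 -0.2714  0.0432] [-15.7473  -4.0112  16.2665] [-0.5208  2.5684  0.0505] 0.014393209144709818
10.1667
```

View pics/d.png

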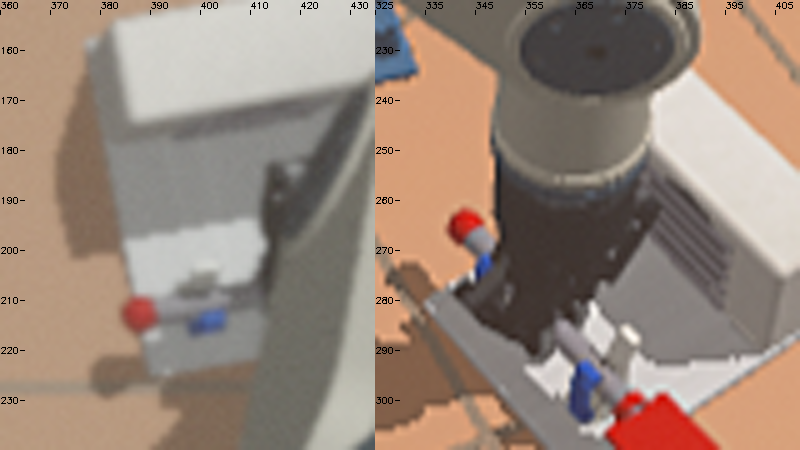

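Picture d.png shows the rod between prong and jaw in both forks, with the ball at top (387,212.5) and side (343.5,265). The forks guided it about 3 mm. I'll take up the side load, release, rise and check.

```bash
python3 - <<'E'
from u import *
from workcell import *
s=np.array([.5525,-.2715,0])
bot.servo_line(s+[0,0,.0425],velocity=.02); o=get_obs(); print(o["position"],o["wrist_force"])
hand.move_gripper(.05); o=get_obs();print(o["position"],o["wrist_force"],o["gripper_width"])
bot.servo_line(s+[0,0,.2],velocity=.12)
bot.reach([.571,.239,.2],down(180)); hand.move_gripper(0,40)
for n in("top","side"):
    c=vision.read_camera(n); np.savez(n+"3.npz",**c)
T,S=load("top3"),load("side3"); o=get_obs(); print(o["time_s"],o["gripper_width"],o["joint_pos"])
cv2.imwrite("pics/e.png",np.hstack([crop(T,375,180,85,60,5),crop(S,330,240,75,60,5)]))
E
```

```text
[ 0.553  -0.2719  0.0434] [-2.6116  0.8373  9.6526]
[ 0.5525 -0.2714  0.0423] [-0.2696  0.0802 -0.6967] 0.04998034478318922
15.0167 -0.00019138144004064478 [ 0.394   0.3917  1.6916  0.      1.0583 -1.1768]
```

View pics/e.png

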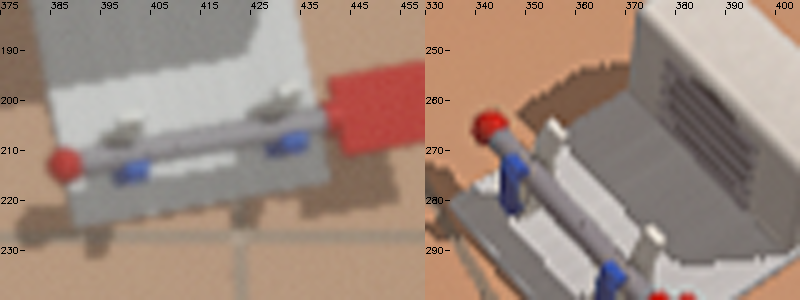

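Picture e.png shows the rod lying in both forks, with its ball at top (387.5,212.3) and side (342.7,265). I'll check its height and the jaw positions numerically.

```bash
python3 - <<'E'
from u import *
T,S=load("top3"),load("side3")
def red(c,x0,x1,y0,y1):
    f=c["frame"].astype(int); m=(f[...,0]>90)&(f[...,1]<.5*f[...,0])&(f[...,2]<.55*f[...,0]); k=np.zeros_like(m);k[y0:y1,x0:x1]=1
    y,x=np.nonzero(m&k); return np.array([x.mean(),y.mean()]),len(x)
bt,n=red(T,380,396,205,220); bs,n2=red(S,335,350,258,272)
dt,n3=red(T,440,470,185,215); ds,n4=red(S,370,420,290,330); print(bt,bs,dt,ds,n,n2,n3,n4)
b=tri(T,bt,S,bs); d=tri(T,dt,S,ds); v=d-b
print("ball",b,"blade",d,np.linalg.norm(v),"yaw",np.degrees(np.arctan2(v[1],v[0])),"mid",b+v*80/178)
for s in "02"[:0]+"03":
  for nm in("top","side"):
    c=load(nm+s); f=c["frame"].astype(int); m=((f[...,2]>1.4*f[...,0])&(f[...,2]>60)).astype(np.uint8); m[:,:335]=0
    k,l,st,ce=cv2.connectedComponentsWithStats(m); print(s,nm,[(st[i],ce[i].round(1)) for i in range(1,k) if st[i,4]>5])
E
```

```text
[387.3636 212.6364] [342.4138 264.5517] [451.0951 201.3279] [382.5137 309.228 ] 22 29 305 329
ball [ 0.5395 -0.1902  0.046 ] blade [ 0.5705 -0.3686  0.0447] 0.18110004398009769 yaw -80.14962171360855 mid [ 0.5535 -0.2704  0.0454]
0 top [(array([429, 207,   7,   3,  15], dtype=int32), array([432.5, 208.1])), (array([399, 213,   5,   3,  12], dtype=int32), array([401.2, 214. ]))]
0 side [(array([345, 271,   6,  12,  46], dtype=int32), array([346.9, 276.4])), (array([364, 292,   6,  12,  48], dtype=int32), array([366.2, 297.7]))]
3 top [(array([431, 206,   5,   4,  15], dtype=int32), array([433.2, 207.9])), (array([399, 212,   6,   4,  19], dtype=int32), array([401.6, 213.6]))]
3 side [(array([345, 271,   6,  12,  46], dtype=int32), array([346.8, 275.8])), (array([364, 292,   6,  12,  50], dtype=int32), array([366.1, 297.4]))]
```

The rod is seated at z ≈ 0.0454 and the jaws are back where they started, so next is the lever.

```bash
python3 - <<'E'
from u import *
from workcell import *
p=np.array([.563,.2388,0]); q=down(182.5)
bot.reach(p+[0,0,.16],q)
for z in(.145,.13,.118,.112,.1065):
    bot.servo_line(p+[0,0,z],velocity=.04); o=get_obs(); print(z,o["position"],o["wrist_force"])
c=vision.read_camera("side"); np.savez("side4.npz",**c); S=load("side4"); t=load("top0"); 
c=vision.read_camera("top"); np.savez("top4.npz",**c); T=load("top4")
cv2.imwrite("pics/f.png",np.hstack([crop(S,265,110,80,80,5),crop(T,200,150,65,80,5)])); print(o["time_s"], proj(S,[.563,.2388,.089]),proj(S,[.633,.242,.085]))
E
```

```text
0.145 [0.563  0.2388 0.145 ] [ 0.6986 -0.3716  0.3288]
0.13 [0.5629 0.2388 0.1299] [0.0191 0.6106 3.1139]
0.118 [0.5629 0.2388 0.1178] [-1.675   0.9048  3.7738]
0.112 [0.5631 0.2389 0.1121] [0.0195 0.9608 4.9027]
0.1065 [0.5631 0.2389 0.1067] [-0.5055  0.9179  5.3787]
17.3833 [291.4297 162.0339] [309.6428 156.2282]
```

View pics/f.png

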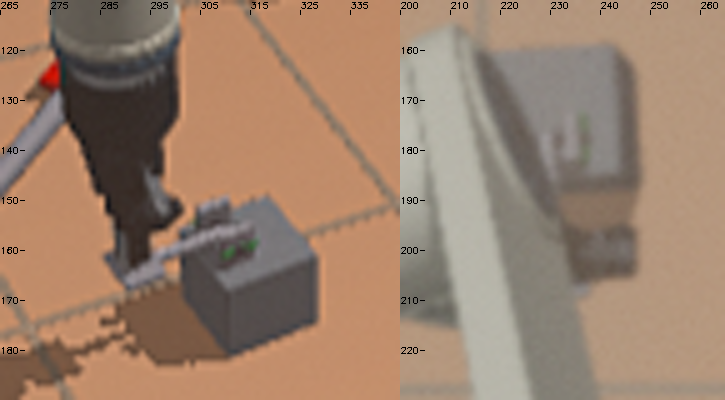

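Picture f.png shows the closed fingertips on the pad at side (291,163) with the lever about level. The push of 5.4 N matches the expected 5.5 N. I'll hold it and hand in.

```bash
python3 - <<'E'
from workcell import *
bot.dwell(3.6); o=get_obs(); print(o["time_s"],o["position"],o["wrist_force"])
print(hand_in())
E
```

```text
21.0833 [0.5630986  0.23880088 0.10652394] [3.27402624 0.80826422 4.76371699]
the job is handed in; nothing more can be done
None
```

The scraper is clipped into both forks and released, the fan lever was held level for over 3 s and is still held by the fingertips, and the job was handed in at about 21 s; no verdict came back.

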